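Hold the spring gate aside and slide the badge tray into its bay

ROBOT

A 6-joint arm with a two-finger parallel gripper is mounted at the origin on a cart in front of the work surface, level with it; the furniture and walls round the work are solid. World frame = base frame: x ahead of the robot, y to its left, z up, the work surface at z = 0. Lengths are in mm, angles in degrees, forces in N, time in s.
With the tool pointing down it reaches from about 350 to 850 mm from the base axis. Payload 8.1 kg.
Tool frame: the origin (TCP) lies between the finger pads; the fingertips stand 22 mm ahead of it and the grasp point (between the pads) lies 3 mm ahead of it; z points along the fingers, y is the line along which they close (so a half turn about z gives the same grasp; the last joint's range is limited). The gripper opens to 85 mm and grips with 20 to 120 N. Pads are 22 mm wide; open, the fingers measure 114 mm over their backs; the gripper's body (76 mm by 85 mm) begins 54 mm behind the grasp point. The pads swing forward as they close: fully open they stand 13 mm farther back than shut.
Start: joints at [59.049, 7.471, 85.268, -0, 87.261, -4.893], TCP at [263.55, 539.024, 253.292] pointing down, gripper open.
Joint ranges: [-169.43, 169.43], [-51.17, 129.36], [1.28, 143.12], [-76.62, 256.62], [0, 156.53], [-152.29, 152.29]. Speed limits (degrees/s): [136.94, 136.94, 159.86, 180, 180, 180].

INTERFACE

Orientations are given as [roll, pitch, yaw] about the fixed x, y, z axes, in that order (R = Rz(yaw) Ry(pitch) Rx(roll)).
In Python, from bench import r, vision gives the robot as it stands.
- The arm moves only by the tool step_arm, never from a script. Its argument "targets" is a list that holds one entry, the list of rows, each a list of 6 numbers: the shift along the world's x, y, z in mm, then the turn, a rotation vector about the world's x, y, z in rad. In form: [[[x, y, z, rx, ry, rz], ...]]. A call has 1 to 12 rows; each row is the pose to reach, as a shift and turn from the pose commanded when the call began; what a row does not reach only later rows make up. A row lasts 1/12 s, in which the tool goes at most 41.7 mm and 7.16 degrees, less where a joint would pass 70% of its speed; a pose out of reach is approached as far as the arm can. A call with a gripper value outside its range is refused whole. "fingers" is the gripper's target within -1 to 1 (shut at 1, half-way at 0, fully open at -1), set as the call begins (left out, the last holds). The fingers move at their own pace and stop on an object; "newtons" is the grip in N (left out, the last holds). Time passes only in rows, so rows that repeat a pose let the fingers close. It gives the time, the measured TCP pose, the force, the opening and the grip force at its end, in the units of the state.
- r.sense(): the state, without advancing time (a new reading comes with each control period).
- vision.snapshot(name): name is "scene" or "side" or "wrist"; returns a dict with "img" (420x560x3 uint8, blue, green, red), "mtx" (3x3 intrinsics, pixels), "eye" and "attitude" of the camera in the world. Camera axes: x right, y up, looking along -z (the intrinsics and any distortion apply to the point x, -y, -z); pixel columns grow to the right and rows downward; lengths in mm; the calibration is good to about 2 mm. A picture is of the moment at which its call begins. There is no depth.
- r.hand_in(): hands the job in; it is judged then, once.
The state is a dict: "time": time; "joint_pos": joint angles; "qd": joint speeds; "joint_efforts": joint torques, N m; "tool_pos": TCP position; "tcp_rot": TCP orientation; "ft_force": force on the tool from outside, world axes, zero at the start; "wrist_torque": the same for the moment, N m; "finger_gap": finger opening in mm; "grip_force": force on a finger pad.
Only numpy, scipy, OpenCV 4.12 (cv2) and the standard library are available. Lean on these libraries where they do the work, as an engineer would, in place of code of your own. Each camera call takes 0.05 s, during which the arm holds its last target. There are 200 camera calls.

TASK

Swing the yellow spring gate of the chute open towards the robot and hold it open with one finger while another finger of the same hand pushes the blue tray, with its badge, along the chute past the gate and fully home against the blue end stop. The gate must not touch the tray on the way, and when the tray is in its bay let the gate go so that it shuts behind it. Only touch and push: do not lift the tray, keep the badge in it, and leave the other things on the worktop where they are.

Things in the scene. Friction and masses are not known exactly. Their poses are not given: they have to be found in the camera images.
- chute: Fixed flat aluminium chute, 244 x 85 mm, on the worktop (all lengths here in mm). Origin on its centre line beside the hinge pin, at worktop height; x axis along the channel, the way the tray is pushed (away from the robot), y to the left, z up. Channel floor at z = 4, from x = -152 to +92; two steel side rails, inner faces at y = -34.5 and +34.5, 5 mm thick, tops at z = 16
- chute_home (a point): Point on the channel floor where the centre of the tray's underside lies when it is home: chute x = +48, y = 0, z = 4. The blue end stop, 12 mm thick, top at z = 36, stands across the channel with its face at x = +80
- gate (a joint): Gate angle about its upright pin, rad. 0 = shut: arm square across the channel, pointing to the chute's -y. Grows as the free end swings towards the robot; 1.57 = arm points to the chute's -x, its near (right) face at y = 62, outside the left rail. Stops at 0 and 1.75; shut, it blocks the tray. A spring (0.03 Nm shut, 0.09 Nm open, light damping) shuts it within a second when let go
- gate_tip (a point): Free end of the gate's yellow arm, 170 mm from the pin axis, at mid height (z = 45). The arm is a straight bar 8 mm thick, its faces 2 and 10 mm off the pin axis (shut: chute x = 2 to 10), underside at z = 36, top at z = 54, so it swings above the tray (top at z = 30)
- gate_blade (a point): Centre of the red blade that blocks the tray: it hangs under the arm from 42 to 76 mm along it from the pin, z = 17 to 36, 6 mm thick. Swinging open, it sweeps over the tray's path back to chute x = -65; the tray starts clear of that
- gate_hinge (a point): Axis of the gate's hinge pin at the arm's mid height: chute x = 0, y = +72, z = 45. The pin is 8 mm thick, z = 5 to 59, on a blue bracket 5 mm high outside the left rail (chute x = -22 to 22, y = 42 to 100), with a shut-stop pin at x = -8, y = +90, top at z = 55
- tray: Loose blue open plastic tray, 64 x 64 x 26 mm, walls and floor 3 mm, about 0.12 kg, standing in the chute between the rails (2.5 mm play each side) on the robot's side of the gate, square to the chute. Origin at the centre of its underside, axes as the chute's
- cargo: Green round badge with an orange shape, 56 mm across and 6 mm thick, lying loose in the tray. Origin at the centre of its underside
- tape_orange: Bystander: roll of orange tape, 56 mm across, 16 mm high, lying flat right of the badge press. Origin at the centre of its underside
- die_near: Bystander: chromed die cup, about 52 mm across and 48 mm high, right of the far end of the chute. Origin at the centre of its underside
- badge_star: Bystander: red badge with a yellow star, 56 mm across, 6 mm thick, near the front left corner of the worktop. Origin at the centre of its underside
- tub: Bystander: open grey tub, 64 mm across, 47 mm high, right of the badge press. Origin at the centre of its underside
- die_far: Bystander: chromed die cup, 55 mm across, 52 mm high, right of the badge press. Origin at the centre of its underside
- tape_green: Bystander: roll of green tape, 48 mm across, 16 mm high, lying flat left of the far end of the chute. Origin at the centre of its underside

How it is judged:
By the outcome, as a careful person would: the job done as asked, in the order asked, and still so for the second after the job is handed in, with the robot touching nothing.
It also fails if it takes over 40 s, if anything falls off the work surface, if the arm or the gripper's body presses on something with over 40 N, if the wrist force passes 120 N, or if a joint passes its speed limit or range.

## Working session

There is one attempt and no reset: what is moved stays moved. The work goes in short steps, Python scripts to look and compute and a tool call to move; the robot and the scene stay as the last step left them, time stands still between calls to the robot, and variables do not carry over. Pictures are saved under pics/ and viewed, at most 13 in all, crops included, and the job is handed in when it is done.

Besides the shell and the picture viewer there is one more tool, called after ">>>" by a JSON object that holds its "op" and its "data", one argument or row to a line. step_arm: Moves the arm, as the interface text tells. Its arguments: {"type":"object","properties":{"targets":{"type":"array"},"fingers":{"type":"number"},"newtons":{"type":"number"}},"required":["targets"]}

```bash
mkdir -p pics; ls; python3 - <<'E'
from bench import r, vision
import cv2, json
for n in ("scene","side"):
    s=vision.snapshot(n); cv2.imwrite(f"pics/{n}0.png",s["img"]); print(n,s["mtx"],s["eye"],s["attitude"],[k for k in s])
print(r.sense())
E
```

```text
pics
scene [[441.21205787   0.         272.31069056]
 [  0.         441.21205787 211.29538466]
 [  0.           0.           1.        ]] [-90.91516457 328.8253668  633.01977642] [  50.97879662    0.83167172 -120.21504053] ['img', 'mtx', 'eye', 'attitude']
side [[470.20914194   0.         280.44454506]
 [  0.         470.20914194 208.96811034]
 [  0.           0.           1.        ]] [310.36028602 622.16544329 887.73008994] [  40.46045991   -0.27354771 -159.73586343] ['img', 'mtx', 'eye', 'attitude']
{'time': 0.1, 'joint_pos': array([ 5.90509918e+01,  7.51049381e+00,  8.53242722e+01, -1.69306514e-03,
        8.72640622e+01, -4.89292291e+00]), 'qd': array([-0.04794523, -0.09184009, -0.07709768, -0.05768402, -0.08686559,
        0.10892386]), 'joint_efforts': array([ 1.99980750e-04, -5.70949888e+01, -5.01941156e+01, -2.38688308e-04,
        8.12990387e-03,  3.34779236e-05]), 'tool_pos': array([263.28978649, 538.61040313, 252.34050775]), 'tcp_rot': array([-1.79901388e+02, -6.74460800e-03,  1.53943991e+02]), 'ft_force': array([0.48773033, 0.52200533, 0.19283532]), 'wrist_torque': array([-0.0013545 ,  0.02939258, -0.02730474]), 'grip_force': 0.0, 'finger_gap': 85.18689313569864}
```

View pics/scene0.png

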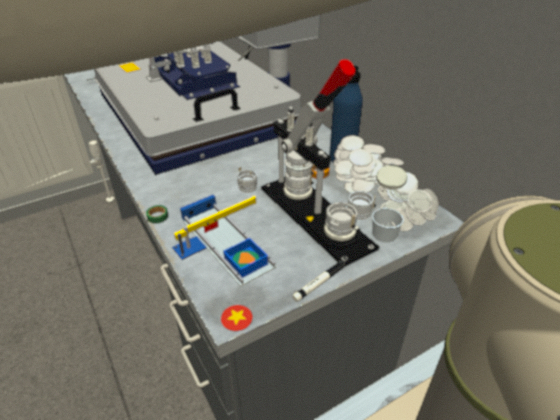

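View pics/side0.png

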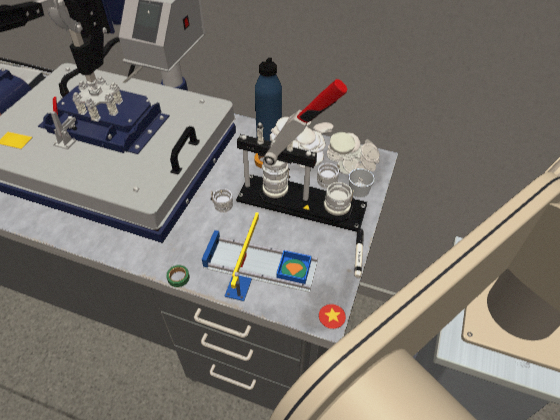

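The scene picture shows the yellow gate arm from about (180,233) to (256,200), the tray at (246,257) and the end stop at (198,206). In the side picture the gate runs from (235,280) to (256,215), with the tray at (294,267) and the stop at (211,248).

```bash
cat > h.py <<'E'
import numpy as np, cv2
from scipy.spatial.transform import Rotation as R
from bench import r, vision
def ray(s,p):
    u=np.linalg.inv(s["mtx"])@[p[0],p[1],1.]
    return R.from_euler('xyz',s["attitude"],degrees=True).apply([u[0],-u[1],-u[2]])
def plane(s,p,z):
    d=ray(s,p); e=np.array(s["eye"]); return e+d*(z-e[2])/d[2]
def proj(s,P):
    c=R.from_euler('xyz',s["attitude"],degrees=True).inv().apply(np.array(P)-s["eye"])
    return (s["mtx"]@[c[0]/-c[2],-c[1]/-c[2],1])[:2]
def two(s1,p1,s2,p2):
    A=np.zeros((3,3));b=np.zeros(3)
    for s,p in((s1,p1),(s2,p2)):
        d=ray(s,p);d/=np.linalg.norm(d);M=np.eye(3)-np.outer(d,d);A+=M;b+=M@s["eye"]
    return np.linalg.solve(A,b)
def blobs(img,lo,hi,amin=25,box=None):
    m=cv2.inRange(cv2.cvtColor(img,cv2.COLOR_BGR2HSV),lo,hi)
    if box: k=np.zeros_like(m);x0,y0,x1,y1=box;k[y0:y1,x0:x1]=1;m=m*k
    c,_=cv2.findContours(m,cv2.RETR_EXTERNAL,cv2.CHAIN_APPROX_NONE)
    return [x for x in c if cv2.contourArea(x)>amin]
YEL=((22,140,120),(34,255,255)); BLU=((100,150,60),(125,255,255)); 
E
python3 - <<'E'
from h import *
np.set_printoptions(precision=1,suppress=True)
S={n:vision.snapshot(n) for n in("scene","side")}
box={"scene":(150,180,280,290),"side":(190,205,325,310)}
for n,s in S.items():
    print(n)
    for nm,c,zs in(("yel",YEL,54),("blu",BLU,30)):
        for k in blobs(s["img"],*c,box=box[n]):
            rc=cv2.minAreaRect(k); b=cv2.boxPoints(rc)
            print(nm,cv2.contourArea(k),np.array(rc[0]),np.array(rc[1]))
            for p in b: print("   ",p,plane(s,p,zs)[:2],plane(s,p,36)[:2],plane(s,p,4)[:2])
E
```

```text
scene
yel 50.5 [180.6 233.7] [ 7.2 12.1]
    [173.6 233.2] [572.5 177.7] [593.2 173. ] [629.8 164.6]
    [184.4 227.8] [576.7 153.4] [597.5 147.9] [634.4 138.2]
    [187.6 234.2] [555.4 155. ] [575.5 149.6] [611.2 140. ]
    [176.8 239.6] [551.6 178.9] [571.5 174.2] [607. 166.]
yel 402.0 [221.3 213.6] [ 7.5 75. ]
    [185.6 225.5] [582.  148.8] [603.  143.2] [640.2 133.3]
    [254.  194.8] [600.9 -18.1] [622.4 -28.9] [660.7 -48. ]
    [257.1 201.7] [576.1 -12.1] [596.9 -22.7] [633.7 -41.6]
    [188.6 232.3] [559.5 151.3] [579.7 145.7] [615.7 135.9]
blu 913.5 [246.1 256.8] [30.7 36.9]
    [222.7 251.7] [498.5 107.9] [492.7 110.1] [523.9  98.4]
    [255.4 234.6] [509.2  29.5] [503.2  32.5] [535.   16.6]
    [269.6 261.8] [427.3  43.2] [422.2  46. ] [449.7  30.9]
    [236.9 278.9] [420.5 116.1] [415.4 118.2] [442.6 106.9]
blu 224.0 [189.1 247.1] [13.6 28. ]
    [173.5 246.9] [561.3 186. ] [554.8 187.4] [589.4 179.8]
    [198.9 235.1] [567.8 129. ] [561.2 131. ] [596.2 120.3]
    [204.6 247.4] [528.1 133.4] [521.9 135.4] [554.8 125. ]
    [179.2 259.2] [522.9 188.6] [516.8 190. ] [549.4 
[... 691 characters left out ...]
 [592.3 141.5] [602.9 123.4]
    [250.8 278.6] [551.4 139.3] [549.7 142.7] [558.7 124.7]
    [242.6 301.9] [545.8 196.5] [544.1 199.5] [552.9 183.6]
blu 762.5 [293.3 266.5] [30.3 27.9]
    [275.5 276.8] [503.9 116.7] [502.5 120.2] [509.8 101.3]
    [281.5 249.6] [516.3  45.4] [514.9  49.4] [522.6  27.9]
    [311.1 256.1] [449.1  39.2] [448.1  43.3] [453.3  21.6]
    [305.  283.3] [439.7 110. ] [438.8 113.6] [443.6  94.5]
blu 198.0 [210.2 248.2] [ 7.9 36.9]
    [199.3 263.6] [671.3 143.1] [668.8 146.4] [682.3 128.6]
    [213.9 229.7] [682.1  47.2] [679.5  51.2] [693.4  29.8]
    [221.1 232.8] [662.7  49.6] [660.2  53.6] [673.4  32.2]
    [206.6 266.7] [653.  144.8] [650.6 148.2] [663.4 130.4]
```

>>> {"op": "step_arm", "data": {
  "targets": [
    [[20, -35, 10, 0, 0, 0.05], [45, -75, 20, 0, 0, 0.1], [65, -112, 30, 0, 0, 0.16], [90, -150, 40, 0, 0, 0.22], [110, -188, 50, 0, 0, 0.28], [132, -225, 50, 0, 0, 0.34], [154, -262, 50, 0, 0, 0.4], [176, -300, 50, 0, 0, 0.46], [198, -337, 50, 0, 0, 0.52], [220, -375, 50, 0, 0, 0.57], [240, -410, 50, 0, 0, 0.59], [257, -439, 50, 0, 0, 0.59]]
  ],
  "fingers": -0.33
}}

```text
time: 1.2
tool_pos: [513.9, 110.3, 303.3]
tcp_rot: [180.0, 0.0, -172.2]
ft_force: [1.0, 0.2, 0.2]
finger_gap: 56.9
grip_force: 0.0
```

```bash
python3 - <<'E'
from h import *
s=vision.snapshot("wrist"); cv2.imwrite("pics/w1.png",s["img"]); print(s["eye"],s["attitude"],s["mtx"]); q=r.sense(); print(q)
E
```

```text
[437.06707815 100.02986795 423.21345235] [-1.76065950e+01  4.72584696e-02  9.78161938e+01] [[336.89298676   0.         275.27618089]
 [  0.         336.89298676 211.94215824]
 [  0.           0.           1.        ]]
{'time': 1.25, 'joint_pos': array([  5.94764405,  -4.81116363,  92.59675673,  -0.24548587,
        92.15050093, -91.56390613]), 'qd': array([ 5.09081336, -1.00629954,  1.51827279,  0.61354244,  0.35189513,
        9.72928837]), 'joint_efforts': array([ 10.29134274, -48.76993418, -49.47084904,   4.08409148,
         1.49732832,   0.79447255]), 'tool_pos': array([516.8137771 , 103.84334735, 302.93170708]), 'tcp_rot': array([-1.79753044e+02,  5.72071142e-02, -1.72497675e+02]), 'ft_force': array([-1.42261841, -5.9260947 , -0.74042218]), 'wrist_torque': array([-0.15202083,  0.02200422, -0.05279642]), 'grip_force': 0.0, 'finger_gap': 56.743619183112614}
```

View pics/w1.png

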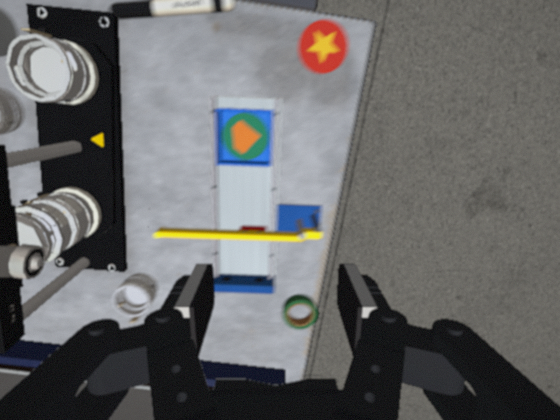

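The wrist view, from the far side looking back, shows the gate tip at (154,234) and its pin end at about (310,235). The tray is at (244,135), the stop at (244,285) and die_near at (134,293). The fingertips are at (198,268) and (350,268).

```bash
cat > m.py <<'E'
from h import *
np.set_printoptions(precision=1,suppress=True)
def rects(s,box):
    out=[]
    for nm,c in(("yel",YEL),("blu",BLU)):
        for k in blobs(s["img"],*c,box=box): out.append((nm,cv2.contourArea(k),cv2.boxPoints(cv2.minAreaRect(k)),k))
    return out
E
python3 - <<'E'
from m import *
s=vision.snapshot("wrist"); cv2.imwrite("pics/w2.png",s["img"]); q=r.sense(); print(q["tool_pos"],q["tcp_rot"],s["eye"],s["attitude"])
for nm,a,b,k in rects(s,(140,85,340,300)):
    print(nm,a,cv2.boundingRect(k))
    for p in b: print("  ",p,[plane(s,p,z)[:2] for z in((54,) if nm=="yel" else (30,36,5))])
# edge line of the channel floor (bright) : print die & tape circles
g=cv2.cvtColor(s["img"],cv2.COLOR_BGR2GRAY)
print("die",plane(s,(134,293),48)[:2],plane(s,(145,280),48)[:2],plane(s,(157,293),48)[:2],"press edge",plane(s,(126,270),5)[:2],plane(s,(118,10),5)[:2],"greentape",plane(s,(300,312),16)[:2])
E
```

```text
[515.4 107.  302.8] [-179.9   -0.  -172.6] [439.8  94.5 422.7] [-17.7   0.3  97.5]
yel 114.0 (312, 226, 19, 10)
   [312. 226.] [array([567.7, 152.5])]
   [330. 226.] [array([565. , 173.2])]
   [330. 235.] [array([576. , 175.2])]
   [312. 235.] [array([578.8, 154.3])]
yel 989.0 (164, 226, 149, 13)
   [163.9 234.3] [array([601. , -18.3])]
   [164.1 225.7] [array([590.1, -18.4])]
   [312.2 229.7] [array([572.2, 153.5])]
   [312.  238.3] [array([582.9, 155. ])]
blu 748.0 (220, 273, 63, 18)
   [219.8 288.2] [array([678.3,  49.9]), array([674.7,  50.6]), array([693.5,  47.1])]
   [220.3 272.6] [array([655.3,  48.7]), array([652. ,  49.4]), array([669. ,  45.8])]
   [282.4 274.6] [array([647.5, 129. ]), array([644.3, 128.5]), array([660.7, 131.2])]
   [281.9 290.2] [array([670.4, 131.5]), array([666.8, 131. ]), array([685. , 133.9])]
blu 740.5 (286, 203, 43, 25)
   [286. 203.] [array([550.9, 120.2]), array([549.2, 119.8]), array([558. , 121.8])]
   [328. 203.] [array([544.2, 170.6]), array([542.6, 169.5]), array([550.9, 175.5])]
   [328. 227.] [array([574.7, 176.1]), array([572.7, 174.9]), array([583.3, 181.3])]
   [286. 227.] [array([581.6, 124.5]), array([579.4, 124. ]), array([590.6, 126.4])]
blu 2933.0 (225, 106, 57, 57)
   [223.4 160.9] [array([509.8,  40.6]), array([508.8,  41.4]), array([514.3,  37.1])]
   [225.1 105.1] [array([447.7,  37.2]), array([447.6,  38.1]), array([448.2,  33.6])]
   [281.2 106.8] [array([441.4,  99.2]), array([441.3,  99.2]), array([441.5,  99.5])]
   [279.5 162.6] [array([503.2, 105.7]), array([502.3, 105.5]), array([507.3, 106.4])]
die [688.7 -55.3] [668.3 -41.7] [684.8 -26.4] press edge [682.4 -83.6] [364.5 -91.3] greentape [709.4 162.7]
```

>>> {"op": "step_arm", "data": {
  "targets": [
    [[-2, -20, -25, 0, 0, 0], [-4, -45, -50, 0, 0, 0], [-6, -70, -80, 0, 0, 0], [-10, -95, -110, 0, 0, 0], [-10, -115, -140, 0, 0, 0], [-10, -120, -170, 0, 0, 0], [-10, -120, -200, 0, 0, 0], [-10, -120, -225, 0, 0, 0], [-10, -120, -235, 0, 0, 0], [-10, -120, -235, 0, 0, 0], [-10, -120, -235, 0, 0, 0], [-10, -120, -235, 0, 0, 0]]
  ]
}}

```text
time: 2.3
tool_pos: [504.9, -7.5, 70.3]
tcp_rot: [-180.0, 0.2, -172.2]
ft_force: [-0.3, -0.3, 0.5]
finger_gap: 56.7
grip_force: 0.0
```

```bash
python3 - <<'E'
from h import *
q=r.sense(); print(q["tool_pos"],q["tcp_rot"],q["ft_force"],q["qd"],q["time"])
s=vision.snapshot("side"); cv2.imwrite("pics/s3.png",cv2.resize(s["img"][170:330,180:400],None,fx=3.5,fy=3.5,interpolation=cv2.INTER_CUBIC))
E
```

```text
[504.8791256   -7.49806757  70.32545791] [-1.79959036e+02  1.66014793e-01 -1.72227990e+02] [-0.29719298 -0.25616881  0.45719968] [-0.01011483 -0.6213017  -0.41693443 -0.10987909 -0.19699748 -0.05936945] 2.3
```

View pics/s3.png

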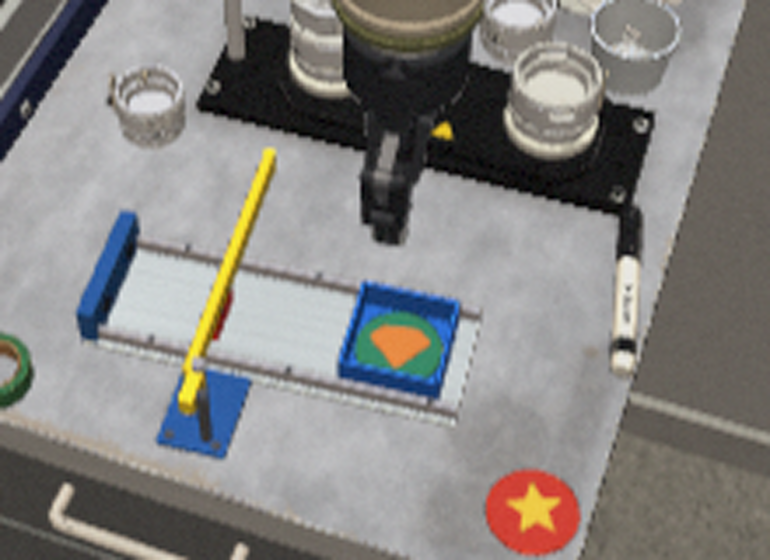

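The side crop shows the fingertips at crop (390,240), hanging clear between the chute and the press plate. The gate tip is at (268,152) and the tray at (400,340). I'll touch the worktop lightly here to find the tip length.

>>> {"op": "step_arm", "data": {
  "targets": [
    [[0, 0, -15, 0, 0, 0], [0, 0, -30, 0, 0, 0], [0, 0, -40, 0, 0, 0], [0, 0, -44, 0, 0, 0], [0, 0, -46, 0, 0, 0], [0, 0, -46, 0, 0, 0], [0, 0, -46, 0, 0, 0]]
  ]
}}

```text
time: 2.93
tool_pos: [503.9, -7.9, 23.0]
tcp_rot: [-180.0, 0.1, -172.3]
ft_force: [0.1, -2.4, 0.2]
finger_gap: 56.6
grip_force: 1.0
```

>>> {"op": "step_arm", "data": {
  "targets": [
    [[0, 0, -1, 0, 0, 0], [0, 0, -2, 0, 0, 0], [0, 0, -3, 0, 0, 0], [0, 0, -3, 0, 0, 0]]
  ]
}}

```text
time: 3.27
tool_pos: [504.5, -8.3, 20.2]
tcp_rot: [-179.9, 0.1, -172.3]
ft_force: [1.2, -6.0, 3.6]
finger_gap: 57.0
grip_force: 2.7
```

>>> {"op": "step_arm", "data": {
  "targets": [
    [[0, -6, 1, 0, 0, 0], [0, -12, 2, 0, 0, 0], [0, -12, 2, 0, 0, 0], [0, -12, 1, 0, 0, 0], [0, -12, 0, 0, 0, 0], [0, -12, 0, 0, 0, 0]]
  ]
}}

```text
time: 3.77
tool_pos: [503.0, -19.5, 18.9]
tcp_rot: [180.0, -0.0, -172.3]
ft_force: [0.6, -0.3, -0.1]
finger_gap: 56.7
grip_force: 0.0
```

>>> {"op": "step_arm", "data": {
  "targets": [
    [[0, 0, -1, 0, 0, 0], [0, 0, -2, 0, 0, 0], [0, 0, -2, 0, 0, 0]]
  ]
}}

```text
time: 4.02
tool_pos: [503.4, -19.5, 17.7]
tcp_rot: [180.0, -0.0, -172.2]
ft_force: [-3.2, 0.4, 7.8]
finger_gap: 56.9
grip_force: 3.6
```

>>> {"op": "step_arm", "data": {
  "targets": [
    [[0, 0, -1, 0, 0, 0], [0, 0, -2, 0, 0, 0], [0, 0, -2, 0, 0, 0]]
  ]
}}

```text
time: 4.27
tool_pos: [503.5, -19.5, 17.5]
tcp_rot: [180.0, -0.1, -172.2]
ft_force: [-15.3, 1.7, 30.0]
finger_gap: 56.8
grip_force: 15.3
```

>>> {"op": "step_arm", "data": {
  "targets": [
    [[0, 0, 20, 0, 0, 0], [0, 0, 50, 0, 0, 0], [0, 0, 83, 0, 0, 0], [15, 4, 95, 0, 0, 0], [40, 10, 95, 0, 0, 0], [70, 18, 95, 0, 0, 0], [98, 26, 95, 0, 0, 0], [118, 30, 95, 0, 0, 0], [120, 30, 95, 0, 0, 0], [120, 30, 95, 0, 0, 0], [120, 30, 95, 0, 0, 0]]
  ]
}}

```text
time: 5.18
tool_pos: [622.6, 10.4, 109.6]
tcp_rot: [180.0, -0.1, -172.2]
ft_force: [-1.2, -0.4, 0.7]
finger_gap: 56.5
grip_force: 0.0
```

```bash
python3 - <<'E'
from m import *
q=r.sense(); print(q["tool_pos"],q["tcp_rot"],q["ft_force"],q["time"])
s=vision.snapshot("wrist"); cv2.imwrite("pics/w4.png",s["img"]); print(s["eye"],s["attitude"])
for nm,a,b,k in rects(s,(0,0,560,419)):
    print(nm,a,cv2.boundingRect(k))
    for p in b: print("  ",p,[plane(s,p,z)[:2] for z in((54,36) if nm=="yel" else (30,36,5))])
E
```

```text
[622.6  10.4 109.6] [ 180.    -0.1 -172.2] [-1.2 -0.4  0.7] 5.1833
[546.    0.2 229.6] [-17.5   0.   97.7]
yel 4168.0 (227, 193, 322, 25)
   [226.8 207.8] [array([602.1, -18.9]), array([607.8, -20.9])]
   [227.3 192.2] [array([593.3, -19.5]), array([598.2, -21.5])]
   [548.3 201.8] [array([575.2, 153.2]), array([578.2, 168.8])]
   [547.8 217.5] [array([583.8, 156.3]), array([587.7, 172.3])]
yel 143.5 (92, 0, 21, 13)
   [92.  0.] [array([511.7, -89. ]), array([508.2, -98.1])]
   [112.   0.] [array([510.4, -79.9]), array([506.8, -88.1])]
   [112.  12.] [array([515.3, -80. ]), array([512.2, -88.2])]
   [92. 12.] [array([516.6, -89.1]), array([513.6, -98.2])]
blu 1500.0 (380, 286, 66, 36)
   [378.9 319.4] [array([675.8,  89.9]), array([671.9,  87.2]), array([692. , 101.2])]
   [380.  285.7] [array([650.1,  84.8]), array([646.9,  82.2]), array([663.1,  95.3])]
   [445.8 287.9] [array([645.7, 128.7]), array([642.7, 124.9]), array([658.2, 144.8])]
   [444.7 321.6] [array([671.4, 135.5]), array([667.6, 131.4]), array([687.1, 152.4])]
blu 514.5 (317, 284, 25, 35)
   [315.3 284.4] [array([654.
[... 363 characters left out ...]
7] [array([582.9, 113.4]), array([581.8, 110. ]), array([587.5, 127.6])]
   [452.6 148.7] [array([555.8, 106.3]), array([555.5, 103.1]), array([557. , 119.6])]
   [538.1 151.9] [array([550.8, 156.7]), array([550.6, 152. ]), array([551.4, 176.3])]
   [536.4 197.8] [array([577.8, 165.9]), array([576.8, 160.9]), array([581.7, 186.7])]
blu 3557.5 (354, 0, 135, 60)
   [354.   0.] [array([488.7,  33.5]), array([490.4,  32.5]), array([481.5,  37.6])]
   [488.   0.] [array([479.4, 102.3]), array([481.4,  99.2]), array([471., 115.])]
   [488.  59.] [array([506.4, 111.3]), array([507.6, 108. ]), array([501.5, 125.2])]
   [354.  59.] [array([516.2,  39.2]), array([517.1,  38. ]), array([512.5,  44.1])]
```

View pics/w4.png

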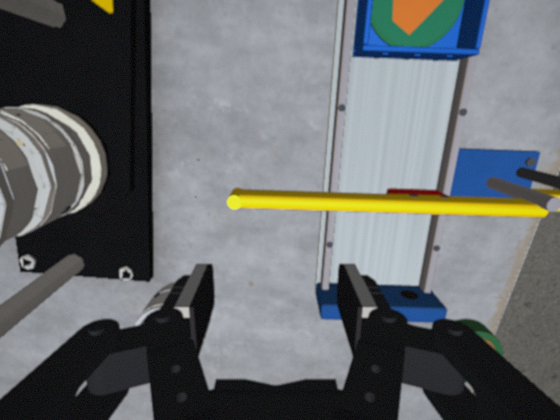

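The view shows the gate tip at (234,200) and the arm running to (545,208). The fingers, at (200,270) and (352,270), are on the arm's far side and clear of the die at (165,300). I'll descend, then work out the swing.

>>> {"op": "step_arm", "data": {
  "targets": [
    [[0, 0, -15, 0, 0, 0], [0, 0, -30, 0, 0, 0], [0, 0, -43, 0, 0, 0], [0, 0, -51, 0, 0, 0], [0, 0, -51, 0, 0, 0], [0, 0, -51, 0, 0, 0]]
  ]
}}

```text
time: 5.73
tool_pos: [622.7, 10.3, 58.8]
tcp_rot: [180.0, -0.1, -172.3]
ft_force: [0.4, -0.2, 0.2]
finger_gap: 56.9
grip_force: 0.0
```

```bash
cat > plan.py <<'E'
from h import *
np.set_printoptions(precision=1,suppress=True)
O=np.array([581.5,80.5]); Y=np.radians(5.9); RO=np.array([[np.cos(Y),-np.sin(Y)],[np.sin(Y),np.cos(Y)]])
D=71.2
def w2c(p): return RO.T@(np.array(p[:2])-O)
def c2w(p): return RO@np.array(p)+O
def phi_now(q): return q["tcp_rot"][2]-90+360-np.degrees(Y)   # chute angle of tool y line (H-P), deg
def u(phi): return np.array([np.cos(np.radians(phi)),np.sin(np.radians(phi))])
def ext(phi,d):  # half extent of finger along d
    a=u(phi);b=np.array([-a[1],a[0]]); return 7.2*abs(a@d)+11*abs(b@d)
def rel(q,H,phi): # world shift and turn to bring finger H (chute xy) with angle phi
    t=c2w(np.array(H)-D/2*u(phi)); d=t-q["tool_pos"][:2]; return d, np.radians(phi-phi_now(q))
def fingers(q):
    ph=phi_now(q)-0; c=w2c(q["tool_pos"]); return c+D/2*u(ph), c-D/2*u(ph), ph
E
python3 - <<'E'
from plan import *
q=r.sense(); print(q["tool_pos"],q["tcp_rot"],q["ft_force"],fingers(q))
for i,th in enumerate(np.r_[-4:92:25j]):
    t=np.radians(th); a=np.array([-np.sin(t),-np.cos(t)]); n=np.array([np.cos(t),-np.sin(t)])
    phi=92-16*np.clip((th-40)/50,0,1); s=110+28*np.clip(th/90,0,1)
    H=np.array([0,72])+s*a+(10+ext(phi,n))*n
    d,w=rel(q,H,phi); print(i+1,round(th),H,d,round(w,3))
E
```

```text
[622.7  10.3  58.8] [ 180.    -0.1 -172.3] [ 0.4 -0.2  0.2] (array([ 32.6, -38.5]), array([  34.9, -109.7]), np.float64(91.83751245545088))
1 -4 [ 28.9 -36.3] [-3.8  1.9] 0.003
2 0 [ 21.2 -38. ] [-11.2  -0.7] 0.003
3 4 [ 13.9 -40.5] [-18.3  -3.9] 0.003
4 8 [  6.2 -42.5] [-25.7  -6.7] 0.003
5 12 [ -1.7 -43.9] [-33.5  -8.9] 0.003
6 16 [ -9.9 -44.8] [-41.5 -10.6] 0.003
7 20 [-18.2 -45. ] [-49.8 -11.7] 0.003
8 24 [-26.7 -44.7] [-58.3 -12.2] 0.003
9 28 [-35.3 -43.7] [-66.9 -12.1] 0.003
10 32 [-43.9 -42. ] [-75.7 -11.3] 0.003
11 36 [-52.6 -39.6] [-84.5  -9.9] 0.003
12 40 [-61.1 -36.6] [-93.3  -7.7] 0.003
13 44 [-69.5 -32.9] [-102.8   -5. ] -0.02
14 48 [-77.6 -28.5] [-112.1   -1.6] -0.042
15 52 [-85.5 -23.5] [-121.3    2.6] -0.064
16 56 [-93.1 -17.8] [-130.2    7.4] -0.087
17 60 [-100.4  -11.5] [-138.9   12.9] -0.109
18 64 [-107.2   -4.6] [-147.1   19. ] -0.131
19 68 [-113.5    2.8] [-155.    25.8] -0.154
20 72 [-119.3   10.8] [-162.4   33.1] -0.176
21 76 [-124.6   19.3] [-169.3   41.1] -0.198
22 80 [-129.3   28.3] [-175.7   49.6] -0.221
23 84 [-133.3   37.6] [-181.4   58.5] -0.243
24 88 [-136.6   47.4] [-186.5   68. ] -0.265
25 92 [-138.6   57.5] [-189.9   77.9] -0.276
```

>>> {"op": "step_arm", "data": {
  "targets": [
    [[-4, 0, 0, 0, 0, 0], [-8, -1, 0, 0, 0, 0], [-12, -2, 0, 0, 0, 0], [-18, -4, 0, 0, 0, 0], [-26, -7, 0, 0, 0, 0], [-33, -9, 0, 0, 0, 0], [-41, -11, 0, 0, 0, 0], [-50, -12, 0, 0, 0, 0], [-58, -12, 0, 0, 0, 0], [-67, -12, 0, 0, 0, 0], [-74, -11, 0, 0, 0, 0], [-76, -11, 0, 0, 0, 0]]
  ]
}}

```text
time: 6.73
tool_pos: [546.0, -0.5, 59.1]
tcp_rot: [180.0, -0.0, -172.3]
ft_force: [0.3, -0.0, 0.1]
finger_gap: 56.6
grip_force: 0.2
```

```bash
python3 - <<'E'
from plan import *
q=r.sense(); print(q["tool_pos"],q["tcp_rot"],q["ft_force"],fingers(q),q["finger_gap"])
s=vision.snapshot("side"); cv2.imwrite("pics/s5.png",cv2.resize(s["img"][170:330,180:400],None,fx=3.5,fy=3.5,interpolation=cv2.INTER_CUBIC))
for i,th in enumerate(np.r_[32:92:16j]):
    t=np.radians(th); a=np.array([-np.sin(t),-np.cos(t)]); n=np.array([np.cos(t),-np.sin(t)])
    phi=92-16*np.clip((th-40)/50,0,1); s=110+28*np.clip(th/90,0,1)
    H=np.array([0,72])+s*a+(10+ext(phi,n))*n
    d,w=rel(q,H,phi); print(i,round(th),H,d,round(w,3))
E
```

```text
[546.   -0.5  59.1] [ 180.    -0.  -172.3] [ 0.3 -0.   0.1] (array([-44.8, -41.3]), array([ -42.5, -112.5]), np.float64(91.84434319246898)) 56.59691019946521
0 32 [-43.9 -42. ] [ 1.  -0.6] 0.003
1 36 [-52.6 -39.6] [-7.8  0.9] 0.003
2 40 [-61.1 -36.6] [-16.6   3.1] 0.003
3 44 [-69.5 -32.9] [-26.1   5.8] -0.02
4 48 [-77.6 -28.5] [-35.5   9.2] -0.042
5 52 [-85.5 -23.5] [-44.6  13.3] -0.064
6 56 [-93.1 -17.8] [-53.6  18.1] -0.087
7 60 [-100.4  -11.5] [-62.2  23.6] -0.109
8 64 [-107.2   -4.6] [-70.5  29.8] -0.131
9 68 [-113.5    2.8] [-78.3  36.5] -0.154
10 72 [-119.3   10.8] [-85.8  43.9] -0.176
11 76 [-124.6   19.3] [-92.7  51.8] -0.198
12 80 [-129.3   28.3] [-99.   60.3] -0.221
13 84 [-133.3   37.6] [-104.8   69.3] -0.243
14 88 [-136.6   47.4] [-109.9   78.8] -0.265
15 92 [-138.6   57.5] [-113.3   88.7] -0.277
```

View pics/s5.png

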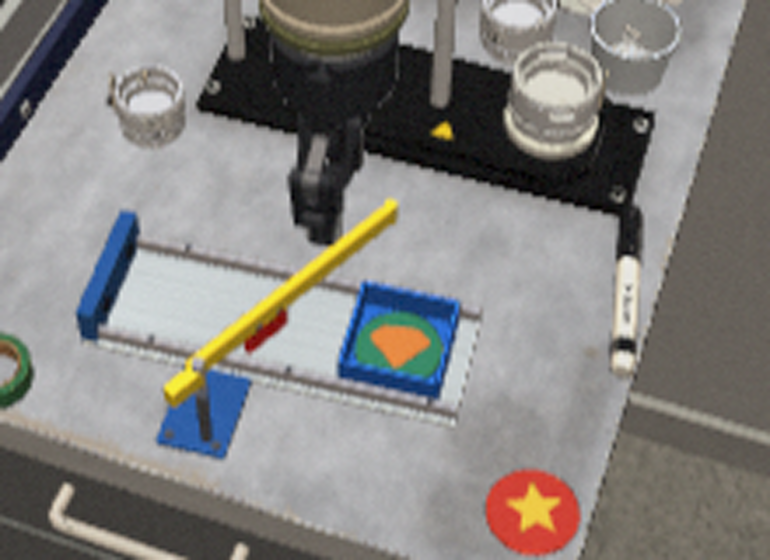

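The side crop shows the gate partly open, with its tip at (390,210), held by the finger at (320,235). The tray at (400,340) hasn't moved. I'll carry on with the swing.

>>> {"op": "step_arm", "data": {
  "targets": [
    [[-7, 1, 0, 0, 0, 0], [-16, 3, 0, 0, 0, 0], [-26, 6, 0, 0, 0, -0.02], [-35, 9, 0, 0, 0, -0.04], [-45, 13, 0, 0, 0, -0.065], [-54, 18, 0, 0, 0, -0.09], [-62, 24, 0, 0, 0, -0.11], [-70, 30, 0, 0, 0, -0.13], [-78, 36, 0, 0, 0, -0.155], [-86, 44, 0, 0, 0, -0.175], [-92, 52, 0, 0, 0, -0.2], [-95, 55, 0, 0, 0, -0.21]]
  ]
}}

```text
time: 7.78
tool_pos: [451.5, 55.1, 59.2]
tcp_rot: [180.0, -0.0, 175.6]
ft_force: [0.9, -1.5, -0.5]
finger_gap: 56.9
grip_force: 0.3
```

```bash
python3 - <<'E'
from plan import *
q=r.sense(); print(q["tool_pos"],q["tcp_rot"],q["ft_force"],fingers(q),q["finger_gap"])
for H,phi in(((-129.3,28.3),79.2),((-133.3,37.6),78),((-137,47),76),((-138,55),76),((-138,55),76)):
    d,w=rel(q,H,phi); print(H,d,round(w,3), np.array(H)-D*u(phi))
E
```

```text
[451.5  55.1  59.2] [180.   -0.  175.6] [ 0.9 -1.5 -0.5] (array([-125.6,   23.2]), array([-138.2,  -46.9]), np.float64(439.7473366677011)) 56.92735654091837
(-129.3, 28.3) [-4.6  4.7] -6.293 [-142.6  -41.6]
(-133.3, 37.6) [-10.3  13.7] -6.314 [-148.1  -32. ]
(-137, 47) [-16.1  22.8] -6.349 [-154.2  -22.1]
(-138, 55) [-18.   30.6] -6.349 [-155.2  -14.1]
(-138, 55) [-18.   30.6] -6.349 [-155.2  -14.1]
```

>>> {"op": "step_arm", "data": {
  "targets": [
    [[-5, 5, 0, 0, 0, -0.02], [-10, 13, 0, 0, 0, -0.04], [-15, 21, 0, 0, 0, -0.06], [-18, 27, 0, 0, 0, -0.066], [-18, 30, 0, 0, 0, -0.066], [-18, 31, 0, 0, 0, -0.066], [-18, 31, 0, 0, 0, -0.066]]
  ]
}}

```text
time: 8.37
tool_pos: [434.4, 85.4, 59.3]
tcp_rot: [-180.0, -0.0, 172.0]
ft_force: [-0.2, 0.3, 0.0]
finger_gap: 56.7
grip_force: 0.3
```

```bash
sed -i 's/return q\["tcp_rot"\]\[2\]-90+360-np.degrees(Y)/return (q["tcp_rot"][2]-90-np.degrees(Y))%360/' plan.py; python3 - <<'E'
from plan import *
q=r.sense(); print(q["tool_pos"],q["tcp_rot"],q["ft_force"],fingers(q),q["finger_gap"])
s=vision.snapshot("wrist"); cv2.imwrite("pics/w6.png",s["img"])
from m import rects
for nm,a,b,k in rects(s,(0,0,560,270)):
    print(nm,a)
    for p in b: print("  ",p,[w2c(plane(s,p,z)) for z in((54,36) if nm=="yel" else (30,5))])
E
```

```text
[434.4  85.4  59.3] [-180.   -0.  172.] [-0.2  0.3  0. ] (array([-137.2,   54.5]), array([-154.3,  -14.6]), np.float64(76.08955300365045)) 56.69557448486046
yel 1014.0
   [361.6 213.4] [array([-173.8,   61.7]), array([-167.1,   65. ])]
   [382.  210.7] [array([-173. ,   69.6]), array([-166.1,   74. ])]
   [389.6 268.9] [array([-147.3,   68.9]), array([-136.7,   73.3])]
   [369.2 271.6] [array([-148.1,   60.6]), array([-137.6,   63.7])]
yel 1622.0
   [341.3  84.3] [array([-222.2,   62.7]), array([-222.4,   66.1])]
   [405.6  69.8] [array([-221.5,   85. ]), array([-221.5,   91.6])]
   [419.2 130.3] [array([-200.1,   87.2]), array([-197.1,   94.1])]
   [354.9 144.8] [array([-200.6,   63.7]), array([-197.6,   67.3])]
blu 276.5
   [250. 258.] [array([-155.3,    9.7]), array([-144.3,    4.9])]
   [303. 258.] [array([-149.1,   34.7]), array([-137.1,   34. ])]
   [303. 269.] [array([-143.3,   33.4]), array([-130.3,   32.5])]
   [250. 269.] [array([-149.6,    8.2]), array([-137.6,    3. ])]
```

View pics/w6.png

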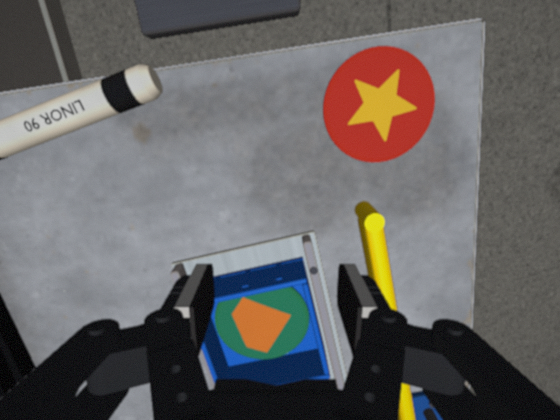

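The wrist view shows the gate open along the left rail, with its tip at (373,220). The tray's rear edge runs from (217,275) to (303,258), and the P finger at (195,290) is behind it. I'll lower and plan the push.

>>> {"op": "step_arm", "data": {
  "targets": [
    [[-2, 0, -5, 0, 0, 0], [-2, 0, -11, 0, 0, 0], [-2, 0, -17, 0, 0, 0], [-2, 0, -21, 0, 0, 0], [-2, 0, -21, 0, 0, 0]]
  ]
}}

```text
time: 8.83
tool_pos: [431.3, 85.1, 36.8]
tcp_rot: [-180.0, -0.1, 171.9]
ft_force: [-0.7, -0.6, -0.9]
finger_gap: 56.6
grip_force: 0.3
```

```bash
cat > push.py <<'E'
from plan import *
q=r.sense(); print(q["time"],q["tool_pos"],q["tcp_rot"],q["ft_force"],fingers(q),q["finger_gap"],q["grip_force"])
H,P,ph=fingers(q); f0=P[0]+ext(ph,np.array([1,0]))
print("front",f0)
for f in np.arange(np.ceil(f0),18,5.):
    phi=76+49*np.clip((f+125)/120,0,1)
    Hy=62-ext(phi,np.array([0,1])); Px=f-ext(phi,np.array([1,0])); Hh=np.array([Px+D*np.cos(np.radians(phi)),Hy])
    d,w=rel(q,Hh,phi); print(f,Hh,(Hh-D*u(phi)),round(phi),d,round(w,3))
E
python3 push.py
```

```text
8.8333 [431.3  85.1  36.8] [-180.    -0.1  171.9] [-0.7 -0.6 -0.9] (array([-140.3,   54.6]), array([-157.5,  -14.5]), np.float64(76.01909790875948)) 56.64697032068323 0.29930211254395545
front -145.09693600601514
-145.0 [-140.2   52.4] [-157.4  -16.7] 76 [ 0.3 -2.2] -0.0
-140.0 [-135.2   52.4] [-152.4  -16.7] 76 [ 5.3 -1.7] -0.0
-135.0 [-130.2   52.4] [-147.4  -16.7] 76 [10.3 -1.2] -0.0
-130.0 [-125.2   52.4] [-142.4  -16.7] 76 [15.3 -0.7] -0.0
-125.0 [-120.2   52.4] [-137.4  -16.7] 76 [20.2 -0.2] -0.0
-120.0 [-117.5   52.7] [-132.3  -17. ] 78 [24.1  0.3] 0.035
-115.0 [-114.8   53. ] [-127.1  -17.1] 80 [28.   0.8] 0.071
-110.0 [-112.1   53.4] [-121.9  -17.2] 82 [31.9  1.3] 0.107
-105.0 [-109.4   53.7] [-116.7  -17.1] 84 [35.8  1.9] 0.142
-100.0 [-106.7   54.1] [-111.5  -17. ] 86 [39.8  2.6] 0.178
-95.0 [-104.    54.5] [-106.2  -16.7] 88 [43.7  3.3] 0.213
-90.0 [-101.4   54.7] [-101.   -16.5] 90 [47.5  4. ] 0.249
-85.0 [-99.2  54.4] [-96.3 -16.8] 92 [51.  4.] 0.285
-80.0 [-96.9  54. ] [-91.5 -17. ] 94 [54.5  4.1] 0.32
-75.0 [-94.7  53.6] [-86.7 -17.1] 96 [58.1  4.2] 0.356
-70.0 [-92.4
[... 292 characters left out ...]
-15.8] 109 [79.6  6.1] 0.57
-40.0 [-78.   51.4] [-52.8 -15.2] 111 [83.2  6.6] 0.605
-35.0 [-75.5  51.1] [-47.9 -14.6] 113 [86.9  7.2] 0.641
-30.0 [-72.9  50.9] [-43.  -13.8] 115 [90.7  7.8] 0.677
-25.0 [-70.2  50.6] [-38.1 -12.9] 117 [94.4  8.5] 0.712
-20.0 [-67.5  50.4] [-33.1 -12. ] 119 [98.2  9.3] 0.748
-15.0 [-64.7  50.2] [-28.1 -10.9] 121 [102.   10.1] 0.784
-10.0 [-61.9  50. ] [-23.1  -9.8] 123 [105.8  11. ] 0.819
-5.0 [-59.   49.8] [-18.1  -8.5] 125 [109.7  11.9] 0.855
0.0 [-54.   49.8] [-13.1  -8.5] 125 [114.7  12.4] 0.855
5.0 [-49.   49.8] [-8.1 -8.5] 125 [119.7  12.9] 0.855
10.0 [-44.   49.8] [-3.1 -8.5] 125 [124.6  13.5] 0.855
15.0 [-39.   49.8] [ 1.9 -8.5] 125 [129.6  14. ] 0.855
```

>>> {"op": "step_arm", "data": {
  "targets": [
    [[3, -1, 0, 0, 0, 0], [7, 0, 0, 0, 0, 0], [12, 0, 0, 0, 0, 0], [16, 1, 0, 0, 0, 0], [20, 1, 0, 0, 0, 0], [24, 2, 0, 0, 0, 0.035], [28, 2, 0, 0, 0, 0.07], [32, 3, 0, 0, 0, 0.107], [36, 3, 0, 0, 0, 0.142], [40, 4, 0, 0, 0, 0.178], [44, 5, 0, 0, 0, 0.213], [47, 5, 0, 0, 0, 0.249]]
  ]
}}

```text
time: 9.83
tool_pos: [478.5, 89.6, 37.9]
tcp_rot: [-179.9, -0.2, -173.7]
ft_force: [-7.6, -5.5, 5.1]
finger_gap: 56.7
grip_force: 4.5
```

```bash
python3 push.py; python3 - <<'E'
from plan import *
s=vision.snapshot("side"); cv2.imwrite("pics/s7.png",cv2.resize(s["img"][170:330,180:400],None,fx=3.5,fy=3.5,interpolation=cv2.INTER_CUBIC))
E
```

```text
9.8333 [478.5  89.6  37.9] [-179.9   -0.2 -173.7] [-7.6 -5.5  5.1] (array([-101.8,   55.3]), array([-101.3,  -15.9]), np.float64(90.3926851519987)) 56.69503681550361 4.453033749014139
front -90.24727827631618
-90.0 [-101.4   54.7] [-101.   -16.5] 90 [ 0.4 -0.5] -0.002
-85.0 [-99.2  54.4] [-96.3 -16.8] 92 [ 3.9 -0.5] 0.034
-80.0 [-96.9  54. ] [-91.5 -17. ] 94 [ 7.4 -0.4] 0.07
-75.0 [-94.7  53.6] [-86.7 -17.1] 96 [10.9 -0.3] 0.105
-70.0 [-92.4  53.3] [-81.9 -17.2] 98 [14.5 -0.1] 0.141
-65.0 [-90.1  52.9] [-77.1 -17.1] 100 [18.   0.1] 0.176
-60.0 [-87.8  52.6] [-72.3 -16.9] 103 [21.6  0.4] 0.212
-55.0 [-85.4  52.3] [-67.5 -16.6] 105 [25.2  0.7] 0.248
-50.0 [-83.  52.] [-62.6 -16.3] 107 [28.8  1.1] 0.283
-45.0 [-80.5  51.7] [-57.7 -15.8] 109 [32.4  1.6] 0.319
-40.0 [-78.   51.4] [-52.8 -15.2] 111 [36.1  2.1] 0.355
-35.0 [-75.5  51.1] [-47.9 -14.6] 113 [39.8  2.7] 0.39
-30.0 [-72.9  50.9] [-43.  -13.8] 115 [43.5  3.4] 0.426
-25.0 [-70.2  50.6] [-38.1 -12.9] 117 [47.2  4.1] 0.461
-20.0 [-67.5  50.4] [-33.1 -12. ] 119 [51.   4.8] 0.497
-15.0 [-64.7  50.2] [-28.1 -10.9] 121 [54.8  5.6] 0.533
-10.0 [-61.9  50. ] [-23.1  -9.8] 123 [58.7  6.5] 0.568
-5.0 [-59.   49.8] [-18.1  -8.5] 125 [62.5  7.4] 0.604
0.0 [-54.   49.8] [-13.1  -8.5] 125 [67.5  7.9] 0.604
5.0 [-49.   49.8] [-8.1 -8.5] 125 [72.5  8.5] 0.604
10.0 [-44.   49.8] [-3.1 -8.5] 125 [77.5  9. ] 0.604
15.0 [-39.   49.8] [ 1.9 -8.5] 125 [82.4  9.5] 0.604
```

View pics/s7.png

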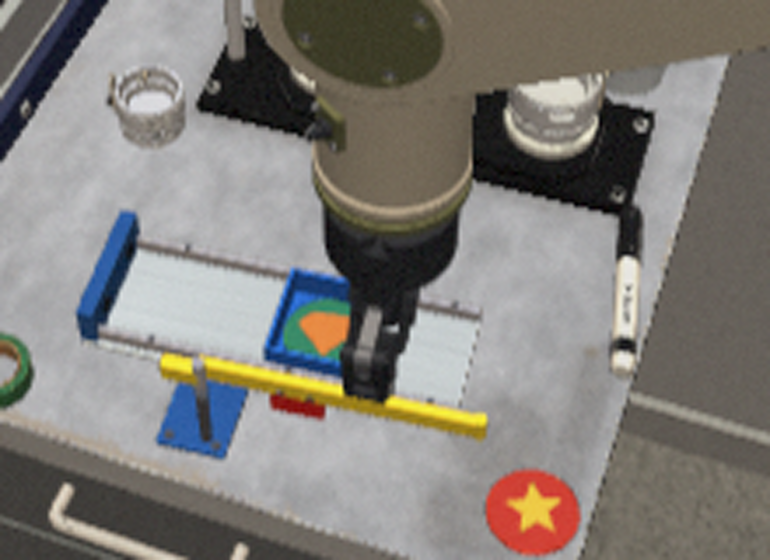

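The side crop shows the gate open, parallel to the rail. The blade at (297,403) is outside it, and the tray at (310,320) has moved along. I'll keep pushing.

>>> {"op": "step_arm", "data": {
  "targets": [
    [[4, 0, 0, 0, 0, 0.034], [7, 0, 0, 0, 0, 0.07], [11, 0, 0, 0, 0, 0.105], [14, 0, 0, 0, 0, 0.14], [18, 0, 0, 0, 0, 0.176], [21, 0, 0, 0, 0, 0.212], [25, 1, 0, 0, 0, 0.248], [29, 1, 0, 0, 0, 0.283], [32, 2, 0, 0, 0, 0.32], [36, 2, 0, 0, 0, 0.355], [40, 3, 0, 0, 0, 0.39], [43, 4, 0, 0, 0, 0.426]]
  ]
}}

```text
time: 10.88
tool_pos: [522.2, 93.7, 37.9]
tcp_rot: [-180.0, -0.1, -149.3]
ft_force: [-3.5, -4.7, 0.3]
finger_gap: 57.1
grip_force: 2.2
```

```bash
python3 push.py
```

```text
10.8833 [522.2  93.7  37.9] [-180.    -0.1 -149.3] [-3.5 -4.7  0.3] (array([-72.6,  51.6]), array([-42.7, -13.1]), np.float64(114.78829776684975)) 57.092868369894646 2.1955898695159703
front -29.738245430750663
-29.0 [-72.3  50.8] [-42.  -13.6] 115 [ 0.6 -0.6] 0.007
-24.0 [-69.7  50.6] [-37.1 -12.7] 117 [4.3 0.1] 0.043
-19.0 [-66.9  50.3] [-32.1 -11.8] 119 [8.1 0.9] 0.078
-14.0 [-64.2  50.1] [-27.1 -10.7] 121 [11.9  1.7] 0.114
-9.0 [-61.3  49.9] [-22.1  -9.5] 123 [15.8  2.6] 0.15
-4.0 [-58.   49.8] [-17.1  -8.5] 125 [19.9  3.5] 0.178
1.0 [-53.   49.8] [-12.1  -8.5] 125 [24.8  4. ] 0.178
6.0 [-48.   49.8] [-7.1 -8.5] 125 [29.8  4.5] 0.178
11.0 [-43.   49.8] [-2.1 -8.5] 125 [34.8  5. ] 0.178
16.0 [-38.   49.8] [ 2.9 -8.5] 125 [39.8  5.5] 0.178
```

>>> {"op": "step_arm", "data": {
  "targets": [
    [[4, 0, 0, 0, 0, 0.04], [8, 1, 0, 0, 0, 0.078], [12, 2, 0, 0, 0, 0.114], [16, 3, 0, 0, 0, 0.15], [20, 4, 0, 0, 0, 0.178], [24, 4, 0, 0, 0, 0.178], [28, 4.5, 0, 0, 0, 0.178], [32, 5, 0, 0, 0, 0.178], [34, 5, 0, 0, 0, 0.178], [34, 5, 0, 0, 0, 0.178]]
  ]
}}

```text
time: 11.72
tool_pos: [557.0, 99.3, 38.3]
tcp_rot: [-180.0, 0.0, -139.2]
ft_force: [-0.1, -1.4, -1.0]
finger_gap: 56.7
grip_force: 1.1
```

```bash
python3 push.py; python3 - <<'E'
from plan import *
s=vision.snapshot("side"); cv2.imwrite("pics/s8.png",cv2.resize(s["img"][190:310,180:340],None,fx=4.5,fy=4.5,interpolation=cv2.INTER_CUBIC))
E
```

```text
11.7167 [557.   99.3  38.3] [-180.     0.  -139.2] [-0.1 -1.4 -1. ] (array([-42.8,  50.5]), array([-2. , -7.9]), np.float64(124.89518557656257)) 56.746083241388256 1.0550682653210863
front 11.095766375671413
12.0 [-42.   49.8] [-1.1 -8.5] 125 [ 0.9 -0.5] 0.002
17.0 [-37.   49.8] [ 3.9 -8.5] 125 [ 5.9 -0. ] 0.002
```

View pics/s8.png

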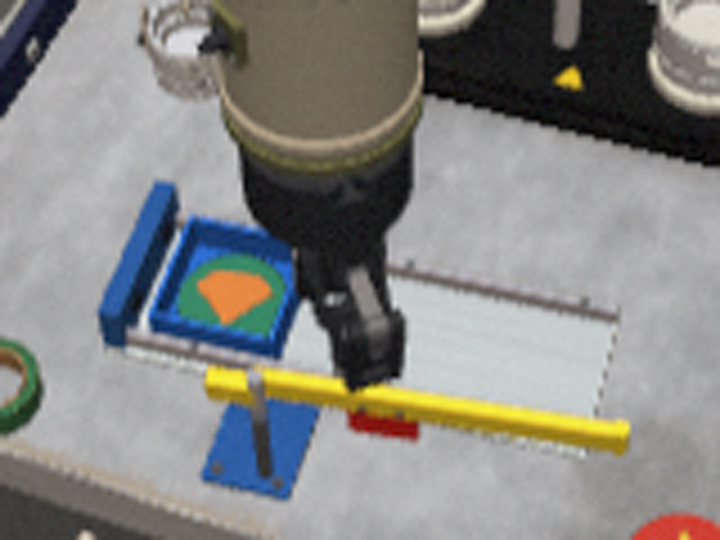

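The crop shows the tray a few mm short of the stop, with the stop's base at (125,340) and the tray's front edge at (150,320). I'll creep in while watching the force.

>>> {"op": "step_arm", "data": {
  "targets": [
    [[1, 0, 0, 0, 0, 0], [2, 0, 0, 0, 0, 0], [3, 0, 0, 0, 0, 0], [4, 0, 0, 0, 0, 0], [4, 0, 0, 0, 0, 0]]
  ]
}}

```text
time: 12.18
tool_pos: [560.5, 99.3, 38.3]
tcp_rot: [-180.0, -0.0, -139.2]
ft_force: [-2.3, -2.3, 0.8]
finger_gap: 56.7
grip_force: 2.0
```

>>> {"op": "step_arm", "data": {
  "targets": [
    [[1, 0, 0, 0, 0, 0], [2, 0, 0, 0, 0, 0], [2, 0, 0, 0, 0, 0]]
  ]
}}

```text
time: 12.43
tool_pos: [562.5, 99.3, 38.3]
tcp_rot: [-180.0, -0.0, -139.2]
ft_force: [-2.7, -2.9, -0.4]
finger_gap: 56.7
grip_force: 2.2
```

>>> {"op": "step_arm", "data": {
  "targets": [
    [[1, 0, 0, 0, 0, 0], [2, 0, 0, 0, 0, 0], [2, 0, 0, 0, 0, 0]]
  ]
}}

```text
time: 12.68
tool_pos: [564.4, 99.3, 38.3]
tcp_rot: [-180.0, -0.0, -139.2]
ft_force: [-1.9, -3.7, 0.7]
finger_gap: 56.9
grip_force: 2.3
```

>>> {"op": "step_arm", "data": {
  "targets": [
    [[1, 0, 0, 0, 0, 0], [2, 0, 0, 0, 0, 0], [2, 0, 0, 0, 0, 0]]
  ]
}}

```text
time: 12.93
tool_pos: [566.4, 99.2, 38.3]
tcp_rot: [-180.0, -0.0, -139.2]
ft_force: [-3.9, -3.9, 0.6]
finger_gap: 56.7
grip_force: 2.4
```

```bash
python3 push.py; python3 - <<'E'
from plan import *
from m import rects
s=vision.snapshot("side")
for nm,a,b,k in rects(s,(190,205,325,310)):
    print(nm,a)
    for p in b: print("  ",p,[w2c(plane(s,p,z)) for z in((54,36) if nm=="yel" else (30,36,5))])
cv2.imwrite("pics/s9.png",cv2.resize(s["img"][220:280,195:275],None,fx=9,fy=9,interpolation=cv2.INTER_CUBIC))
E
```

```text
12.9333 [566.4  99.2  38.3] [-180.    -0.  -139.2] [-3.9 -3.9  0.6] (array([-33.5,  49.4]), array([ 7.2, -9. ]), np.float64(124.90373571306756)) 56.71095837785767 2.4154439321137033
front 20.385857670528175
yel 379.5
   [237.4 277.9] [array([-1.7, 81.1]), array([ 2.8, 70.6])]
   [238.  271.6] [array([ 1.7, 65.9]), array([ 6.3, 55.1])]
   [319.5 280.2] [array([-167.5,   43.7]), array([-166.5,   32.4])]
   [318.8 286.5] [array([-169.1,   58.8]), array([-168.1,   47.9])]
yel 51.0
   [224.6 277.8] [array([24. , 87.4]), array([29.1, 77.1])]
   [225.5 271.2] [array([27.2, 71.6]), array([32.4, 61. ])]
   [236.9 272.8] [array([ 3.1, 69.5]), array([ 7.7, 58.8])]
   [235.9 279.4] [array([ 0. , 85.2]), array([ 4.7, 74.9])]
blu 259.5
   [224.4 295.4] [array([ 17.4, 114.2]), array([ 15.7, 117.4]), array([ 24.1, 101.1])]
   [232.1 273.7] [array([18.5, 59.8]), array([16.9, 63.3]), array([25.3, 45. ])]
   [250.3 280.1] [array([-23.8,  65.4]), array([-25.2,  68.9]), array([-18.3,  50.8])]
   [242.6 301.9] [array([-23.6, 119.1]), array([-24.9, 122.2]), array([-18. , 106.1])]
blu 912.0
   [199.2 263.4] [array([96.1, 52.8]), array([93.9, 56.4]), array([105.1,  37.8])]
   [214.2 229.8] [array([ 95.8, -43.4]), array([ 93.6, -39.1]), array([104.8, -61.2])]
   [247.9 244.7] [array([  8.1, -22.1]), array([  6.6, -18. ]), array([ 14.6, -39.3])]
   [232.9 278.4] [array([13.2, 70.6]), array([11.6, 74.1]), array([19.8, 56.2])]
```

View pics/s9.png

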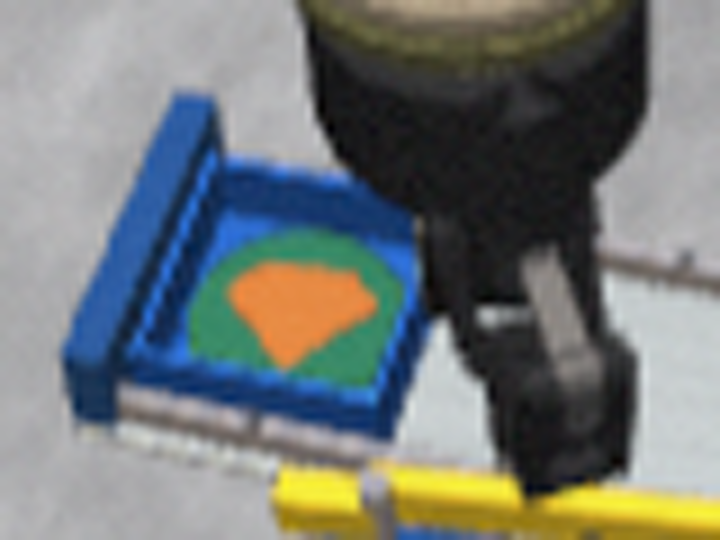

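The crop shows the tray's front wall at (150,350)–(220,160), almost against the stop. I'll creep on until the contact force rises.

>>> {"op": "step_arm", "data": {
  "targets": [
    [[1, 0, 0, 0, 0, 0], [1, 0, 0, 0, 0, 0], [1, 0, 0, 0, 0, 0]]
  ]
}}

```text
time: 13.23
tool_pos: [567.3, 99.2, 38.3]
tcp_rot: [-180.0, -0.0, -139.2]
ft_force: [-3.1, -3.7, 0.8]
finger_gap: 57.1
grip_force: 2.5
```

>>> {"op": "step_arm", "data": {
  "targets": [
    [[1, 0, 0, 0, 0, 0], [1, 0, 0, 0, 0, 0], [1, 0, 0, 0, 0, 0]]
  ]
}}

```text
time: 13.48
tool_pos: [567.9, 99.2, 38.2]
tcp_rot: [180.0, -0.1, -139.2]
ft_force: [-5.5, -3.7, 3.3]
finger_gap: 56.8
grip_force: 4.2
```

Force is starting to build, so I'll go a little further to confirm firm seating.

>>> {"op": "step_arm", "data": {
  "targets": [
    [[1, 0, 0, 0, 0, 0], [1, 0, 0, 0, 0, 0], [1, 0, 0, 0, 0, 0]]
  ]
}}

```text
time: 13.73
tool_pos: [568.1, 99.2, 38.1]
tcp_rot: [179.9, -0.1, -139.2]
ft_force: [-9.9, -3.9, 6.6]
finger_gap: 56.8
grip_force: 6.4
```

>>> {"op": "step_arm", "data": {
  "targets": [
    [[1, 0, 0, 0, 0, 0], [1, 0, 0, 0, 0, 0], [1, 0, 0, 0, 0, 0]]
  ]
}}

```text
time: 13.98
tool_pos: [568.3, 99.2, 38.0]
tcp_rot: [179.8, -0.2, -139.2]
ft_force: [-14.8, -5.2, 10.2]
finger_gap: 56.8
grip_force: 8.7
```

The tray is hard against the stop, with the position stalled and the force rising. I'll back off from it, then lift straight up to release the gate.

>>> {"op": "step_arm", "data": {
  "targets": [
    [[-4, 0, 0, 0, 0, 0], [-9, -1, 0, 0, 0, 0], [-14, -1, 0, 0, 0, 0], [-14, -1, 0, 0, 0, 0], [-14, -1, 10, 0, 0, 0], [-14, -1, 25, 0, 0, 0], [-14, -1, 60, 0, 0, 0], [-14, -1, 100, 0, 0, 0], [-14, -1, 140, 0, 0, 0], [-14, -1, 150, 0, 0, 0], [-14, -1, 150, 0, 0, 0]]
  ]
}}

```text
time: 14.9
tool_pos: [559.5, 99.0, 194.9]
tcp_rot: [-179.7, 0.5, -139.2]
ft_force: [-0.7, -0.5, 0.5]
finger_gap: 57.0
grip_force: 0.0
```

>>> {"op": "step_arm", "data": {
  "targets": [
    [[-20, 0, 20, 0, 0, 0], [-40, 0, 40, 0, 0, 0], [-60, 0, 60, 0, 0, 0], [-80, 0, 80, 0, 0, 0], [-100, 0, 80, 0, 0, 0], [-100, 0, 80, 0, 0, 0], [-100, 0, 80, 0, 0, 0], [-100, 0, 80, 0, 0, 0]]
  ]
}}

```text
time: 15.57
tool_pos: [456.4, 98.5, 267.5]
tcp_rot: [180.0, -0.0, -139.2]
ft_force: [-0.8, 0.2, 0.8]
finger_gap: 56.7
grip_force: 0.0
```

```bash
python3 - <<'E'
from plan import *
q=r.sense(); print(q["time"],q["tool_pos"],q["ft_force"])
s=vision.snapshot("wrist"); w=vision.snapshot("side")
cv2.imwrite("pics/f.png",np.hstack([cv2.resize(s["img"],(400,300)),cv2.resize(w["img"][190:310,180:340],(400,300))]))
E
```

```text
15.5667 [456.4  98.5 267.5] [-0.8  0.2  0.8]
```

View pics/f.png

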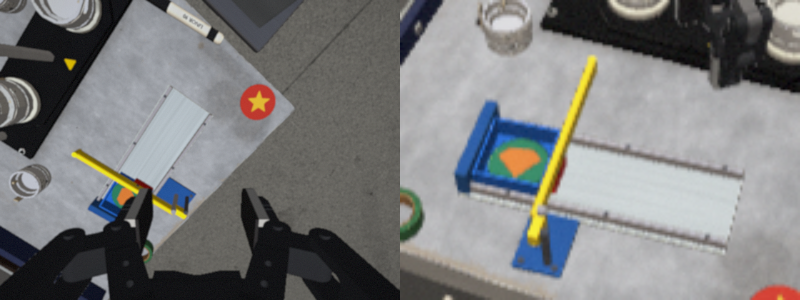

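The picture shows the gate shut behind the tray, with its tip at (592,62) in the right half. The tray, with its badge, is against the stop at (475,150), and the bystanders are in place.

```bash
python3 -c "
from bench import r
print(r.hand_in())"
```

```text
the job is handed in; nothing more can be done
None
```

The job is handed in at about 15.6 s: the tray, badge still in it, is fully home against the end stop, the gate shut behind it, and the pictures show no gate–tray contact and no bystander moved.

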